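# Kit the axle parts into the tray

### The job

Make up the axle kit in the yellow tray: lay the large gear flat, hub up, in the round pocket, the long shaft in the long slot, and stand the shorter, single-bore bearing block in the rectangular pocket, each fully down on its pocket's floor. Set the parts down, do not drop them, and leave the small gear, the short shaft and the longer, double-bore block where they lie.

Things in the scene. Friction and masses are not known exactly. Their poses are not given: they have to be found in the camera images.
- kit_tray: The yellow open plastic kit tray, fixed to the bench: 164 (x) by 300 (y) by 26 mm high, walls 4 mm, inner floor 4 mm above the bench. Origin: centre of its underside, on the bench. It carries three grey inserts side by side along its y (centres 96 mm apart, order varies). It may stand on the left or the right.
- round_pocket (a point): Round pocket, 78 mm diameter, 8 mm deep, black floor, in a grey insert (150 by 92 mm, its top 18 mm above the bench, all inserts have the same outside) fixed in the yellow tray. Point: centre of the pocket's floor, 10 mm above the bench; z up, x along the insert's 150 mm.
- slot_pocket (a point): Long slot pocket, 138 mm (along x) by 30 mm, 8 mm deep, black floor, with a finger notch across its middle (44 mm along x, 82 mm along y, same depth), in a grey insert (150 by 92 mm, its top 18 mm above the bench, all inserts have the same outside) fixed in the yellow tray. Point: centre of the pocket's floor, 10 mm above the bench; z up, x along the insert's 150 mm.
- rect_pocket (a point): Plain rectangular pocket, 86 mm (along x) by 48 mm, 8 mm deep, black floor, in a grey insert (150 by 92 mm, its top 18 mm above the bench, all inserts have the same outside) fixed in the yellow tray. Point: centre of the pocket's floor, 10 mm above the bench; z up, x along the insert's 150 mm.
- large_gear_center (a point): The large flat aluminium spur gear lying on the thin dark rubber mat (mat 3 mm thick): toothed disc 60 mm in diameter and 12 mm thick, with a round hub on top, 26 mm in diameter and 18 mm high (30 mm high in all), dark bore mark. Point: on its axis, half-way up (15 mm above its underside); z up along its axis. Six dark dots on the disc. Grip it by the hub. About 0.11 kg.
- small_gear_center (a point): Look-alike: the small flat aluminium spur gear lying on the thin dark rubber mat (mat 3 mm thick): toothed disc 42 mm in diameter and 12 mm thick, with a round hub on top, 26 mm in diameter and 18 mm high (30 mm high in all), dark bore mark. Point: on its axis, half-way up (15 mm above its underside); z up along its axis. Not part of the kit.
- long_shaft_center (a point): The long steel drive shaft lying on the mat: 120 mm long in all, a 14 mm square bar (90 mm long) with a round 10 mm journal 15 mm long at each end. Point: its centre, 7 mm above its underside; x along its length, z up. About 0.16 kg.
- short_shaft_center (a point): Look-alike: the short steel drive shaft lying on the mat: 76 mm long in all, a 14 mm square bar (46 mm long) with a round 10 mm journal 15 mm long at each end. Point: its centre, 7 mm above its underside; x along its length, z up. Not part of the kit.
- single_block_center (a point): The single aluminium bearing block standing on the mat: foot flange 66 by 28 by 8 mm high with a dark bolt mark at each end, and on it an upright body 38 mm (x) by 28 mm (y), 42 mm high in all, with one brass-bushed bore through it along y. Point: its centre, 21 mm above its underside; x along the flange, z up. The flat faces of the upright body are 28 mm apart along y. About 0.13 kg.
- double_block_center (a point): Look-alike: the double aluminium bearing block standing on the mat: foot flange 90 by 28 by 8 mm high with a dark bolt mark at each end, and on it an upright body 62 mm (x) by 28 mm (y), 42 mm high in all, with two brass-bushed bores through it along y. Point: its centre, 21 mm above its underside; x along the flange, z up. Not part of the kit.
Things that resemble listed ones, but are neither listed nor needed, are in the scene too. What is shaped like the part that bears rect_pocket but purple, red or turquoise is not meant.

How it is judged:
By the outcome, as a careful person would: the job done as asked, in the order asked, and still so for the second after the job is handed in, with the robot touching nothing.
It also fails if it takes over 90 s, if anything falls off the work surface, if the arm or the gripper's body presses on something with over 40 N, if the wrist force passes 120 N, or if a joint passes its speed limit or range.

### The arm

A 7-joint arm with a two-finger parallel gripper is mounted at the origin on the work surface. World frame = base frame: x ahead of the robot, y to its left, z up, the work surface at z = 0. Lengths are in mm, angles in degrees, forces in N, time in s.
With the tool pointing down it reaches from about 425 to 1025 mm from the base axis. Payload 9.4 kg.
Tool frame: the origin (TCP) lies at the very end of the fingers, on their centre line; the grasp point (between the pads) lies 19 mm behind it; z points along the fingers, y is the line along which they close (so a half turn about z gives the same grasp; the last joint's range is limited). The gripper opens to 85 mm and grips with 20 to 120 N. Pads are 22 mm wide; open, the fingers measure 114 mm over their backs; the gripper's body (76 mm by 85 mm) begins 54 mm behind the grasp point. The pads swing forward as they close: fully open they stand 13 mm farther back than shut.
Start: joints at [-75.671, 34.337, -0.143, 91.639, 0.103, 54.024, -4.572], TCP at [232.739, 686.627, 231.275] pointing down, gripper open.
Joint ranges: [-147.43, 147.43], [-19.82, 112.94], [-74.19, 73.91], [6.32, 146.72], [-59.91, 239.91], [6.04, 106.73], [-150.56, 150.56]. Speed limits (degrees/s): [127.2, 127.2, 172.46, 172.46, 180, 180, 180].

### API

Orientations are given as [roll, pitch, yaw] about the fixed x, y, z axes, in that order (R = Rz(yaw) Ry(pitch) Rx(roll)).
In Python, from workcell import state, get_image, finish_job gives the robot as it stands. The module is installed in compiled form; this text tells all that it offers.
- The arm moves only by the tool jog_arm, never from a script. Its argument "series" is a list of rows, each an object of numbers: "dx", "dy", "dz": the shift along the tool's x, y, z in mm; "ax", "ay", "az": the turn, a rotation vector about the tool's x, y, z in rad; "grip": the finger opening in mm, from 0 to 85.4. In form: [{"dx": .., "dy": .., "dz": .., "ax": .., "ay": .., "az": .., "grip": ..}, ...]. A call has 1 to 10 rows; each row shifts and turns the commanded pose from where the row before left it, along the tool's axes as they then stand; what a row does not reach is not made up. A row lasts 1/10 s, in which the tool goes at most 50 mm and 8.59 degrees, less where a joint would pass 70% of its speed; a pose out of reach is approached as far as the arm can. A call with a gripper value outside its range is refused whole. The fingers move at their own pace and stop on an object; "force" is the grip in N (left out, the last holds). Time passes only in rows, so rows that do not move let the fingers close. It gives the time, the measured TCP pose, the force, the opening and the grip force at its end, in the units of the state.
- state(): the state, without advancing time (a new reading comes with each control period).
- get_image(name): name is "scene" or "top"; returns a dict with "pixels" (400x640x3 uint8, blue, green, red), "z_map" (400x640 float32, mm along the optical axis (not along the pixel's ray), 0 where there is no reading), "fx", "fy", "cx", "cy" (pixels), "view" (4x4, takes a point from world to camera coordinates). Camera axes: x right, y up, looking along -z (the intrinsics and any distortion apply to the point x, -y, -z); pixel columns grow to the right and rows downward; lengths in mm; the calibration is good to about 2 mm. A picture is of the moment at which its call begins.
- finish_job(): hands the job in; it is judged then, once.
The state is a dict: "time_s": time; "joint_pos": joint angles; "qd": joint speeds; "joint_efforts": joint torques, N m; "ee_pos": TCP position; "orientation": TCP orientation; "ft_force": force on the tool from outside, world axes, zero at the start; "moment": the same for the moment, N m; "grip_width": finger opening in mm; "grasp_force": force on a finger pad.
Only numpy, scipy, OpenCV 4.12 (cv2) and the standard library are available. Lean on these libraries where they do the work, as an engineer would, in place of code of your own. Each camera call takes 0.05 s, during which the arm holds its last target. There are 200 camera calls.

## Working session

There is one attempt and no reset: what is moved stays moved. The work goes in short steps, Python scripts to look and compute and a tool call to move; the robot and the scene stay as the last step left them, time stands still between calls to the robot, and variables do not carry over. Pictures are saved under pics/ and viewed, at most 14 in all, crops included, and the job is handed in when it is done.

Besides the shell and the picture viewer there is one more tool, called after "Emit:" in YAML: its name, and indented under it one key for each argument. jog_arm: Moves the arm, as the interface text tells. Its arguments: {"type":"object","properties":{"series":{"type":"array","items":{"type":"object","properties":{"dx":{"type":"number"},"dy":{"type":"number"},"dz":{"type":"number"},"ax":{"type":"number"},"ay":{"type":"number"},"az":{"type":"number"},"grip":{"type":"number"}}}},"force":{"type":"number"}},"required":["series"]}

```bash
mkdir -p pics; cat > h.py <<'E'
import numpy as np, cv2, pickle
from workcell import state, get_image
def grab(n,tag):
    im=get_image(n); pickle.dump(im,open(f'pics/{tag}.pkl','wb')); cv2.imwrite(f'pics/{tag}.png',im['pixels']); return im
def load(tag): return pickle.load(open(f'pics/{tag}.pkl','rb'))
def world(im):
    z=im['z_map'].astype(float); v,u=np.mgrid[:400,:640]
    c=np.stack([(u-im['cx'])/im['fx']*z,-(v-im['cy'])/im['fy']*z,-z,np.ones_like(z)],-1)
    return (c@np.linalg.inv(im['view']).T)[...,:3]
E
python3 - <<'E'
from h import *
for n in('top','scene'):
    im=grab(n,n+'0'); print(im['view'].round(3),im['fx'],im['cx'],im['cy'],[k for k in im])
print(state())
E
```

```text
[[-1.50000e-02 -1.00000e+00 -3.00000e-03  7.24620e+01]
 [ 9.90000e-01 -1.60000e-02  1.43000e-01 -5.27657e+02]
 [-1.43000e-01 -0.00000e+00  9.90000e-01 -9.52112e+02]
 [ 0.00000e+00  0.00000e+00  0.00000e+00  1.00000e+00]] 403.52118055110526 312.2588129594774 197.94361634917138 ['pixels', 'z_map', 'fx', 'fy', 'cx', 'cy', 'view']
[[ 5.830000e-01  8.120000e-01  1.400000e-02 -3.588890e+02]
 [-5.770000e-01  4.020000e-01  7.110000e-01  2.410490e+02]
 [ 5.720000e-01 -4.220000e-01  7.030000e-01 -1.271472e+03]
 [ 0.000000e+00  0.000000e+00  0.000000e+00  1.000000e+00]] 409.93649966233846 327.5220657948979 202.68840617381207 ['pixels', 'z_map', 'fx', 'fy', 'cx', 'cy', 'view']
{'time_s': 0.1, 'joint_pos': array([-75.67013268,  34.38087369,  -0.14438348,  91.67881059,
         0.10417901,  54.02577555,  -4.57332475]), 'qd': array([ 0.04582363, -0.17626252, -0.01027665, -0.06186621, -0.02976659,
       -0.00899149, -0.03504153]), 'joint_efforts': array([ 5.26550502e-03, -7.77997756e+01,  1.57007810e+00, -2.58627999e+01,
        1.26768393e-02,  5.43601782e-03, -4.64082234e-05]), 'ee_pos': array([232.6238355 , 686.18369455, 230.47646211]), 'orientation': array([-1.79915153e+02,  9.48225350e-03,  1.61277296e+02]), 'ft_force': array([ 0.1062359 ,  0.88290485, -0.17209272]), 'moment': array([ 0.01229293,  0.02507568, -0.04518252]), 'grasp_force': 0.0, 'grip_width': 85.48364841609146}
```

View pics/top0.png

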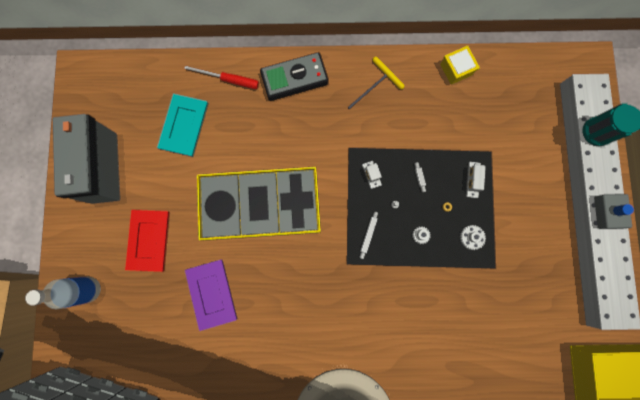

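View pics/scene0.png

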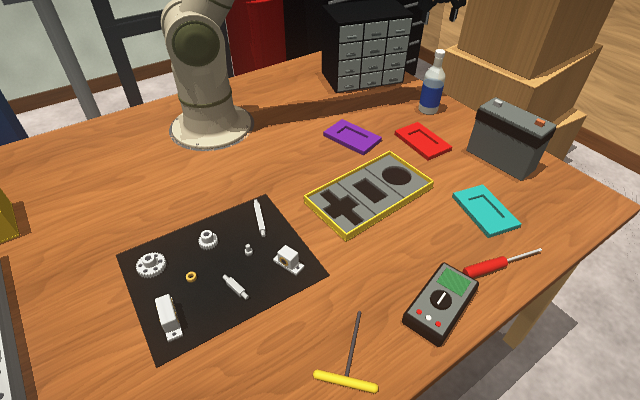

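The top view shows the large gear at (473,237), the small gear at (422,235), the long shaft at (369,236), the single block at (372,174), the double block at (476,178) and the short shaft at (421,177). In the tray, the round pocket is at (220,206), the rectangular one at (258,203) and the slot at (297,201). Next I'll measure these using the height data.

```bash
python3 - <<'E'
from h import *
for t in('top0','scene0'):
    im=load(t); W=world(im); P=im['pixels'].astype(int); print(t)
    g=P.max(2); 
    # table plane & mat levels
    X,Y,Z=W[...,0],W[...,1],W[...,2]
    print('table z',np.median(Z[(abs(X-400)<40)&(abs(Y)<60)]))
    area=(X>340)&(X<690)&(Y<10)&(Y>-420)
    m=(area&(Z>6.5)).astype(np.uint8)
    n,l,s,c=cv2.connectedComponentsWithStats(m)
    for i in range(1,n):
        if s[i,4]<25: continue
        k=l==i; q=np.c_[X[k],Y[k]].astype(np.float32); r=cv2.minAreaRect(q)
        print(c[i].round(1),s[i,4],'rect',np.round(r[0],1),np.round(r[1],1),round(r[2],1),'zmax',np.percentile(Z[k],95).round(1))
    # tray: yellow
    b,gg,r=P[...,0],P[...,1],P[...,2]
    y=(r>150)&(gg>140)&(b<90)&(X>340)&(X<660)&(Y>20)&(Y<420)
    q=np.c_[X[y],Y[y]].astype(np.float32); print('tray',y.sum(),cv2.minAreaRect(q),np.median(Z[y]))
    d=((P.max(2)<60)&(X>360)&(X<640)&(Y>30)&(Y<400)).astype(np.uint8)
    n,l,s,c=cv2.connectedComponentsWithStats(d)
    for i in range(1,n):
        if s[i,4]<60: continue
        k=l==i; q=np.c_[X[k],Y[k]].astype(np.float32); r=cv2.minAreaRect(q)
        print('dark',c[i].round(1),s[i,4],np.round(r[0],1),np.round(r[1],1),round(r[2],1),np.median(Z[k]).round(1))
im=load('top0')['pixels'][140:275,340:500]; cv2.imwrite('pics/c1.png',cv2.resize(im,None,fx=5,fy=4.4 and 5,interpolation=cv2.INTER_CUBIC)[:600])
cv2.imwrite('pics/c1.png',cv2.resize(im,(711,600),interpolation=cv2.INTER_CUBIC))
im=load('scene0')['pixels'][190:370,110:330]; cv2.imwrite('pics/c2.png',cv2.resize(im,(733,600),interpolation=cv2.INTER_CUBIC))
E
```

```text
top0
table z 1.8260964763665584
[372.5 173.5] 344 rect [591.9 -92. ] [68.5 40.1] 13.2 zmax 48.2
[475.4 178.7] 556 rect [ 575.7 -354. ] [50.  96.4] 83.2 zmax 48.3
[420.  176.4] 178 rect [ 579.8 -209.8] [82.  16.8] 11.3 zmax 20.4
[395.  203.7] 44 rect [ 514.3 -143.5] [16.8 16.7] 19.6 zmax 30.7
[447.3 206.1] 62 rect [ 507.9 -276. ] [22.6 24.7] 76.1 zmax 17.3
[368.6 234.5] 292 rect [438.5 -73.7] [ 25.6 120.6] 63.8 zmax 20.9
[421.4 234.5] 240 rect [ 434.7 -204.3] [44.3 46.3] 34.8 zmax 36.4
[472.8 236.7] 491 rect [ 428.4 -334.6] [69.4 58.8] 62.7 zmax 35.0
tray 815 ((491.9167785644531, 202.62448120117188), (223.6978759765625, 308.5946350097656), 2.904125690460205) 25.80937060004328
dark [296.3 200.3] 868 [490.6 103.8] [208.   78.4] 0.5 11.2
dark [257.8 202.9] 565 [461.9 161.2] [233.7  76.6] 34.3 11.0
dark [219.6 205.6] 681 [475.9 191.6] [302.8  73. ] 68.7 10.9
scene0
table z 0.9463072249255902
[259.2 217.7] 215 rect [437.8 -74.5] [ 14.  122.8] 70.2 zmax 19.3
[207.4 239.3] 281 rect [ 439.6 -205.6] [40.9 35.6] 79.6 zmax 34.9
[248.1 249.5] 66 rect [ 515.9 -144. ] [15.9 16.3] 60.4 zmax 29.2
[288.6 259.2] 506 rect [592.1 -89.1] [67.2 30.5] 18.6 zmax 46.2
[150.4 264.2] 571 rect [ 429.3 -331.9] [60.7 59.6] 20.7 zmax 34.4
[190.9 276.1] 77 rect [ 507.1 -274. ] [20.4 20.1] 66.4 zmax 15.2
[235.3 286.3] 235 rect [ 581.9 -210.3] [78.7 14.4] 10.5 zmax 19.1
[168.3 316.7] 780 rect [ 575.  -345.2] [29.4 90.6] 81.9 zmax 47.0
tray 755 ((532.4222412109375, 216.77342224121094), (238.5429229736328, 398.7445373535156), 3.387213706970215) 23.71384823845119
dark [396.  176.1] 358 [513.2 298.8] [72.2 65.5] 19.1 9.8
dark [369.5 190.9] 329 [517.  202.8] [81.5 41. ] 4.2 10.0
dark [340.9 207.5] 589 [522.2 107.1] [124.7  78.7] 31.0 10.0
```

View pics/c1.png

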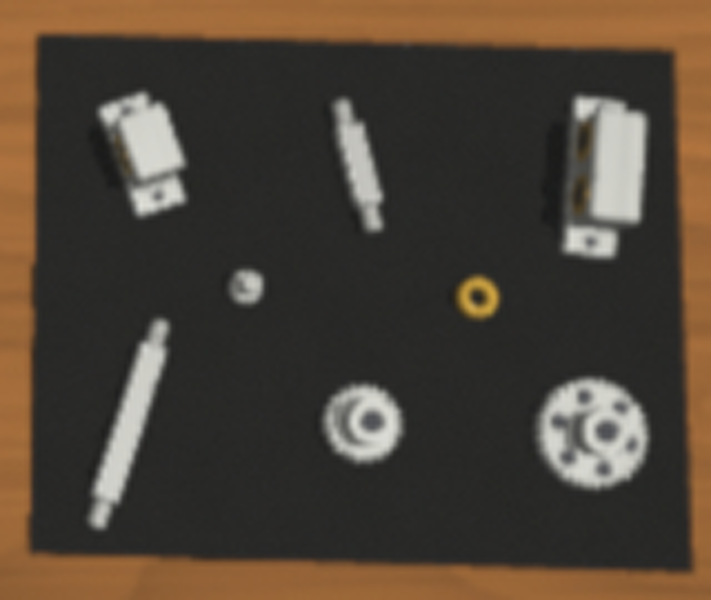

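View pics/c2.png

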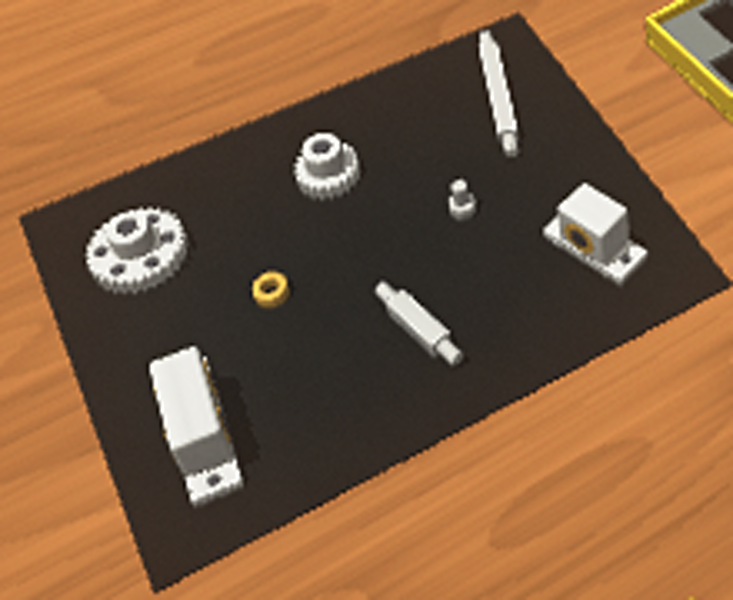

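The crops confirm it. The single-bore block (one brass bore) is at upper left, the long shaft at lower left, and the large gear, with its six dots, at lower right. Now I'll refine the positions.

```bash
cat > m.py <<'E'
from h import *
def rect(X,Y,k):
    r=cv2.minAreaRect(np.c_[X[k],Y[k]].astype(np.float32)); return np.round(r[0],1),np.round(r[1],1),round(r[2],1)
def report(t):
    im=load(t); W=world(im); P=im['pixels'].astype(int); X,Y,Z=W[...,0],W[...,1],W[...,2]
    near=lambda x,y,r:(np.hypot(X-x,Y-y)<r)
    k=near(430,-333,45)&(Z>30); print(t,'hub',k.sum(),rect(X,Y,k),np.median(Z[k]))
    k=near(430,-333,45)&(Z>11.5)&(Z<20); print('disc',k.sum(),rect(X,Y,k),cv2.minEnclosingCircle(np.c_[X[k],Y[k]].astype(np.float32)),np.median(Z[k]))
    k=near(592,-90,50)&(Z>41.5); print('block top',k.sum(),rect(X,Y,k),np.median(Z[k]))
    k=near(592,-90,50)&(Z>7)&(Z<15); print('flange',k.sum(),rect(X,Y,k),np.median(Z[k]))
    k=near(438,-74,75)&(Z>11); q=np.c_[X[k],Y[k]]; c=q.mean(0); u=np.linalg.svd(q-c,full_matrices=0)[2][0]; p=(q-c)@u
    print('shaft',k.sum(),c.round(1),(c+u*(p.max()+p.min())/2).round(1),np.degrees(np.arctan2(u[1],u[0])).round(1),np.ptp(p).round(1),np.median(Z[k]))
    for nm,(x,y,h) in dict(round=(513,299,50),rect=(517,203,50),slot=(521,107,78)).items():
        k=near(x,y,h)&(Z>7)&(Z<13.2)&(P.max(2)<75)&(abs(Y-y)<46); print(nm,k.sum(),rect(X,Y,k),np.median(Z[k]))
    y=(P[...,2]>120)&(P[...,1]>110)&(P[...,0]<90)&(X>415)&(X<620)&(Y>30)&(Y<380)&(Z>18); print('tray',rect(X,Y,y))
E
python3 - <<'E'
from m import *
report('top0'); report('scene0')
E
```

```text
top0 hub 90 (array([ 429.7, -332.4]), array([23.8, 25. ]), 46.0) 33.81781536740715
disc 339 (array([ 429.5, -332.1]), array([57.5, 59.9]), 19.6) ((428.11981201171875, -334.74700927734375), 33.043643951416016) 16.100610819380336
block top 172 (array([592.1, -87.3]), array([38.9, 27.8]), 21.0) 45.99395710614658
flange 160 (array([594.3, -93.4]), array([91. , 87.5]), 70.9) 10.79728821441438
shaft 261 [438.3 -74.1] [439.2 -74.4] 160.1 118.9 17.572512882781666
round 636 (array([517.4, 297.8]), array([73.1, 73.9]), 89.8) 10.745689029989876
rect 511 (array([522., 201.]), array([84. , 45.4]), 2.1) 10.791087943667776
slot 816 (array([527.5, 104.4]), array([136.3,  80.3]), 3.7) 10.969616024000516
tray (array([522.2, 200. ]), array([164.6, 301.1]), 2.9)
scene0 hub 103 (array([ 429.2, -332.1]), array([25.2, 24.8]), 3.8) 33.59506679573644
disc 376 (array([ 428.8, -332.4]), array([58.3, 59.5]), 89.3) ((428.65447998046875, -331.84820556640625), 31.364328384399414) 15.455449371590078
block top 197 (array([592.1, -88.2]), array([37.9, 28.5]), 18.1) 44.956651241648615
flange 149 (array([591.7, -88.2]), array([67.1, 29. ]), 17.9) 10.966311849785598
shaft 205 [443.2 -76.7] [437.7 -74.7] -19.9 122.8 16.778787551180926
round 382 (array([512.1, 300.3]), array([74.2, 69.6]), 23.6) 9.849330269743007
rect 353 (array([516.7, 203.3]), array([83.3, 44.4]), 2.9) 9.972885416256076
slot 635 (array([522.4, 107.1]), array([126.4,  81. ]), 28.8) 10.094165198729456
tray (array([521. , 199.1]), array([167.3, 303.2]), 3.2)
```

Emit:
jog_arm:
  series:
    - {"dx": -30}
    - {"dx": -50}
    - {"dx": -50}
    - {"dx": -50}
    - {"dx": -50}

```text
schema error: expected keys dx, dy, dz, ax, ay, az, grip
```

```bash
cat >> h.py <<'E'
def plan(*wps):
    s=state(); p=s['ee_pos'].copy(); yaw=s['orientation'][2]
    print('t',round(s['time_s'],2),'pos',p.round(1),'rpy',s['orientation'].round(2),'w',round(s['grip_width'],1),'gf',round(s['grasp_force'],1),'F',s['ft_force'].round(1),'j',s['joint_pos'].round(0))
    for x,y,z,w in wps:
        d=np.array([x,y,z])-p; a=np.radians(yaw); n=int(np.ceil(np.linalg.norm(d)/48))
        T=np.array([d[0]*np.cos(a)+d[1]*np.sin(a),d[0]*np.sin(a)-d[1]*np.cos(a),-d[2]])
        # shifts in present yaw, then turn
        dy=(w-yaw+180)%360-180
        print('tool shift',T.round(1),'n',n,'each',(T/max(n,1)).round(1),'| then az',np.radians(-dy).round(3),'n',int(np.ceil(abs(dy)/8.5)))
        p=np.array([x,y,z]); yaw=w
E
python3 - <<'E'
from h import *
plan((500,300,231,161.3),(640,0,231,161.3),(429.3,-332.2,150,161.3))
E
```

```text
t 0.1 pos [232.6 686.2 230.5] rpy [-1.7992e+02  1.0000e-02  1.6128e+02] w 85.5 gf 0.0 F [ 0.1  0.9 -0.2] j [-76.  34.  -0.  92.   0.  54.  -5.]
tool shift [-377.2 -279.9   -0.5] n 10 each [-37.7 -28.   -0.1] | then az -0.0 n 1
tool shift [-228.8 -239.3    0. ] n 7 each [-32.7 -34.2   0. ] | then az -0.0 n 0
tool shift [  93.1 -382.2   81. ] n 9 each [ 10.3 -42.5   9. ] | then az -0.0 n 0
```

Emit:
jog_arm:
  series:
    - {"dx": -20, "dy": -14, "dz": 0, "ax": 0, "ay": 0, "az": 0, "grip": 85}
    - {"dx": -38, "dy": -28, "dz": 0, "ax": 0, "ay": 0, "az": 0, "grip": 85}
    - {"dx": -38, "dy": -28, "dz": 0, "ax": 0, "ay": 0, "az": 0, "grip": 85}
    - {"dx": -38, "dy": -28, "dz": 0, "ax": 0, "ay": 0, "az": 0, "grip": 85}
    - {"dx": -38, "dy": -28, "dz": 0, "ax": 0, "ay": 0, "az": 0, "grip": 85}
    - {"dx": -38, "dy": -28, "dz": 0, "ax": 0, "ay": 0, "az": 0, "grip": 85}
    - {"dx": -38, "dy": -28, "dz": 0, "ax": 0, "ay": 0, "az": 0, "grip": 85}
    - {"dx": -38, "dy": -28, "dz": 0, "ax": 0, "ay": 0, "az": 0, "grip": 85}
    - {"dx": -38, "dy": -28, "dz": 0, "ax": 0, "ay": 0, "az": 0, "grip": 85}
    - {"dx": -38, "dy": -28, "dz": 0, "ax": 0, "ay": 0, "az": 0, "grip": 85}

```text
time_s: 1.1
ee_pos: [490.9, 316.7, 231.2]
orientation: [-180.0, -0.0, 161.3]
ft_force: [1.0, 1.5, 0.0]
grip_width: 84.8
grasp_force: 0.0
```

Emit:
jog_arm:
  series:
    - {"dx": -33, "dy": -34, "dz": 0, "ax": 0, "ay": 0, "az": 0, "grip": 60}
    - {"dx": -33, "dy": -34, "dz": 0, "ax": 0, "ay": 0, "az": 0, "grip": 60}
    - {"dx": -33, "dy": -34, "dz": 0, "ax": 0, "ay": 0, "az": 0, "grip": 60}
    - {"dx": -33, "dy": -34, "dz": 0, "ax": 0, "ay": 0, "az": 0, "grip": 60}
    - {"dx": -33, "dy": -34, "dz": 0, "ax": 0, "ay": 0, "az": 0, "grip": 60}
    - {"dx": -33, "dy": -34, "dz": 0, "ax": 0, "ay": 0, "az": 0, "grip": 60}
    - {"dx": -33, "dy": -34, "dz": 0, "ax": 0, "ay": 0, "az": 0, "grip": 60}
    - {"dx": 0, "dy": 0, "dz": 0, "ax": 0, "ay": 0, "az": 0, "grip": 60}
    - {"dx": 0, "dy": 0, "dz": 0, "ax": 0, "ay": 0, "az": 0, "grip": 60}

```text
time_s: 2.0
ee_pos: [632.5, 17.5, 230.7]
orientation: [-180.0, -0.0, 161.1]
ft_force: [-1.0, 1.0, -0.1]
grip_width: 59.9
grasp_force: 0.0
```

```bash
python3 - <<'E'
from h import *
plan((429.3,-332.2,120,161.3))
E
```

```text
t 2.0 pos [632.5  17.5 230.7] rpy [-1.7997e+02 -5.0000e-02  1.6111e+02] w 59.9 gf 0.0 F [-1.   1.  -0.1] j [ -8.  28.   2. 104.  -1.  48.  65.]
tool shift [  79.  -396.7  110.7] n 9 each [  8.8 -44.1  12.3] | then az -0.003 n 1
```

Emit:
jog_arm:
  series:
    - {"dx": 9, "dy": -44, "dz": 12, "ax": 0, "ay": 0, "az": 0, "grip": 60}
    - {"dx": 9, "dy": -44, "dz": 12, "ax": 0, "ay": 0, "az": 0, "grip": 60}
    - {"dx": 9, "dy": -44, "dz": 12, "ax": 0, "ay": 0, "az": 0, "grip": 60}
    - {"dx": 9, "dy": -44, "dz": 12, "ax": 0, "ay": 0, "az": 0, "grip": 60}
    - {"dx": 9, "dy": -44, "dz": 12, "ax": 0, "ay": 0, "az": 0, "grip": 60}
    - {"dx": 9, "dy": -44, "dz": 12, "ax": 0, "ay": 0, "az": 0, "grip": 60}
    - {"dx": 9, "dy": -44, "dz": 12, "ax": 0, "ay": 0, "az": 0, "grip": 60}
    - {"dx": 9, "dy": -44, "dz": 12, "ax": 0, "ay": 0, "az": 0, "grip": 60}
    - {"dx": 7, "dy": -44, "dz": 12, "ax": 0, "ay": 0, "az": 0, "grip": 60}
    - {"dx": 0, "dy": 0, "dz": 0, "ax": 0, "ay": 0, "az": 0, "grip": 60}

```text
time_s: 3.0
ee_pos: [426.8, -334.4, 122.1]
orientation: [-179.9, -0.2, 160.9]
ft_force: [-0.3, 1.0, 0.2]
grip_width: 59.8
grasp_force: 0.0
```

```bash
python3 - <<'E'
from h import *
plan((429.3,-332.2,60,161.3),(429.3,-332.2,22,161.3))
im=grab('scene','g1'); cv2.imwrite('pics/g1c.png',cv2.resize(im['pixels'][60:360,20:340],(640,600),interpolation=cv2.INTER_CUBIC))
E
```

```text
t 3.0 pos [ 426.8 -334.4  122.1] rpy [-1.7991e+02 -1.6000e-01  1.6091e+02] w 59.8 gf 0.0 F [-0.3  1.   0.2] j [ 32.  31.  -0. 121.   0.  28. 102.]
tool shift [-1.7  2.9 62.1] n 2 each [-0.8  1.5 31. ] | then az -0.007 n 1
tool shift [ 0.  0. 38.] n 1 each [ 0.  0. 38.] | then az -0.0 n 0
```

View pics/g1c.png

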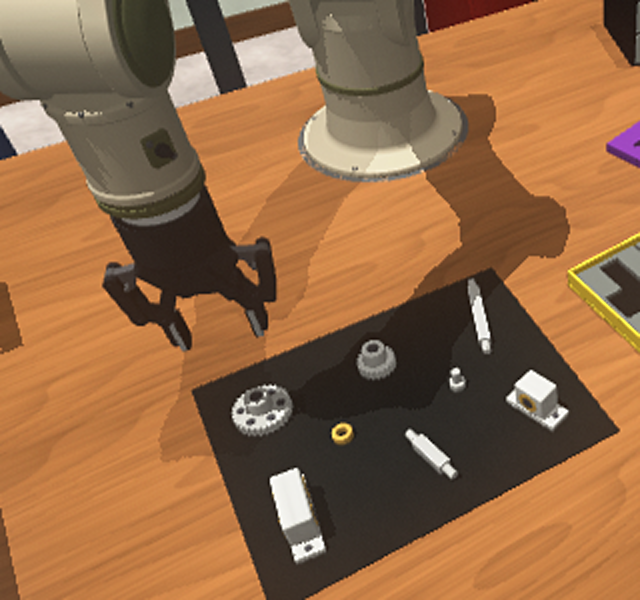

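The fingers hang above the large gear, which is at about (262,407) in this crop, and the small gear is clear of them. Next I go down to z = 19, with the tips 4 mm above the disc.

Emit:
jog_arm:
  series:
    - {"dx": -1, "dy": 1, "dz": 30, "ax": 0, "ay": 0, "az": 0, "grip": 60}
    - {"dx": -1, "dy": 2, "dz": 30, "ax": 0, "ay": 0, "az": 0, "grip": 60}
    - {"dx": 0, "dy": 0, "dz": 20, "ax": 0, "ay": 0, "az": 0, "grip": 60}
    - {"dx": 0, "dy": 0, "dz": 12, "ax": 0, "ay": 0, "az": 0, "grip": 60}
    - {"dx": 0, "dy": 0, "dz": 8, "ax": 0, "ay": 0, "az": 0, "grip": 60}
    - {"dx": 0, "dy": 0, "dz": 2, "ax": 0, "ay": 0, "az": 0, "grip": 60}
    - {"dx": 0, "dy": 0, "dz": 0, "ax": 0, "ay": 0, "az": 0, "grip": 60}
    - {"dx": 0, "dy": 0, "dz": 0, "ax": 0, "ay": 0, "az": 0, "grip": 60}

```text
time_s: 3.85
ee_pos: [433.9, -328.7, 22.1]
orientation: [-180.0, 0.1, 161.3]
ft_force: [-0.4, 0.9, 0.4]
grip_width: 60.1
grasp_force: 0.0
```

Emit:
jog_arm:
  series:
    - {"dx": 0, "dy": 0, "dz": 0, "ax": 0, "ay": 0, "az": 0, "grip": 40}
    - {"dx": 0, "dy": 0, "dz": 0, "ax": 0, "ay": 0, "az": 0, "grip": 32}
    - {"dx": 0, "dy": 0, "dz": 0, "ax": 0, "ay": 0, "az": 0, "grip": 28}
    - {"dx": 0, "dy": 0, "dz": 0, "ax": 0, "ay": 0, "az": 0, "grip": 24}
    - {"dx": 0, "dy": 0, "dz": 0, "ax": 0, "ay": 0, "az": 0, "grip": 15}
    - {"dx": 0, "dy": 0, "dz": 0, "ax": 0, "ay": 0, "az": 0, "grip": 15}
    - {"dx": 0, "dy": 0, "dz": 0, "ax": 0, "ay": 0, "az": 0, "grip": 15}
    - {"dx": 0, "dy": 0, "dz": 0, "ax": 0, "ay": 0, "az": 0, "grip": 15}
  force: 40

```text
time_s: 4.65
ee_pos: [433.6, -329.1, 21.9]
orientation: [-180.0, 0.1, 161.2]
ft_force: [-1.6, 0.4, 7.3]
grip_width: 23.7
grasp_force: 38.8
```

Emit:
jog_arm:
  series:
    - {"dx": 0, "dy": 0, "dz": -5, "ax": 0, "ay": 0, "az": 0, "grip": 15}
    - {"dx": 0, "dy": 0, "dz": -15, "ax": 0, "ay": 0, "az": 0, "grip": 15}
    - {"dx": 0, "dy": 0, "dz": -20, "ax": 0, "ay": 0, "az": 0, "grip": 15}
    - {"dx": 0, "dy": 0, "dz": -20, "ax": 0, "ay": 0, "az": 0, "grip": 15}
    - {"dx": 0, "dy": 0, "dz": -20, "ax": 0, "ay": 0, "az": 0, "grip": 15}
    - {"dx": 0, "dy": 0, "dz": 0, "ax": 0, "ay": 0, "az": 0, "grip": 15}
    - {"dx": 0, "dy": 0, "dz": 0, "ax": 0, "ay": 0, "az": 0, "grip": 15}

```text
time_s: 5.35
ee_pos: [433.6, -328.4, 101.5]
orientation: [-180.0, 0.0, 161.3]
ft_force: [0.3, 0.2, -0.7]
grip_width: 23.9
grasp_force: 39.4
```

```bash
python3 - <<'E'
from h import *
plan((600,-50,130,161.3),(516.6,295.5,110,161.3))
im=grab('scene','g2'); cv2.imwrite('pics/g2c.png',cv2.resize(im['pixels'][130:310,60:260],(660,594),interpolation=cv2.INTER_CUBIC))
E
```

```text
t 5.35 pos [ 433.6 -328.4  101.5] rpy [-1.8000e+02  4.0000e-02  1.6129e+02] w 23.9 gf 39.4 F [ 0.3  0.2 -0.7] j [ 31.  33.  -0. 122.   0.  25. 102.]
tool shift [-68.3 317.1 -28.5] n 7 each [-9.8 45.3 -4.1] | then az -0.0 n 1
tool shift [189.8 300.5  20. ] n 8 each [23.7 37.6  2.5] | then az -0.0 n 0
```

View pics/g2c.png

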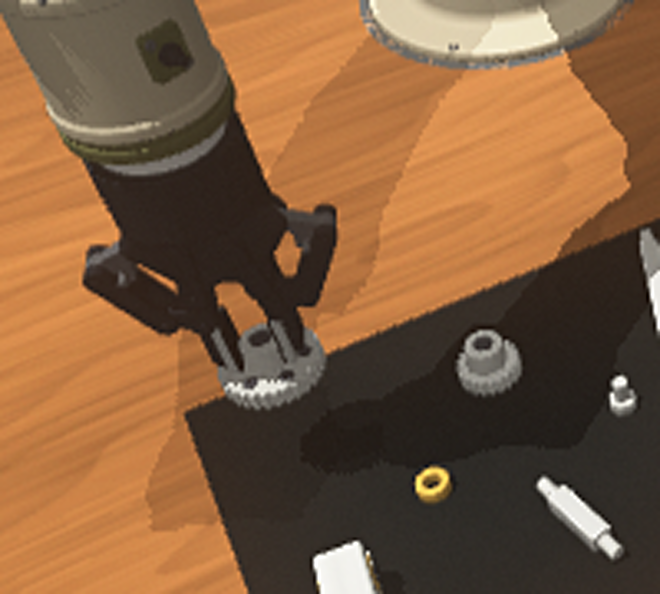

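The gear is held level by the hub, at about (265,365) in the crop. I'll measure its offset from the TCP in the camera frame.

```bash
python3 - <<'E'
from h import *
grab('top','g2t')
for t in('g2','g2t'):
    im=load(t); W=world(im); P=im['pixels'].astype(int)
    k=(abs(W[...,0]-431)<45)&(abs(W[...,1]+330)<45)&(W[...,2]>76)&(W[...,2]<97)
    q=W[k]; print(t,k.sum(),np.percentile(q[:,2],[2,50,98]),cv2.minEnclosingCircle(q[:,:2].astype(np.float32)),q.min(0),q.max(0))
E
```

```text
g2 364 [83.11083529 94.29141918 96.64583626] ((431.53125, -327.0827331542969), 30.46833038330078) [ 415.16807718 -356.57220427   81.77486838] [ 461.91545921 -297.47882082   96.94180701]
g2t 223 [84.14902686 94.64253676 96.6613063 ] ((430.0212707519531, -326.84124755859375), 30.327709197998047) [ 401.74449001 -355.2891323    82.31860036] [ 450.3598907  -296.70462082   96.89634253]
```

Emit:
jog_arm:
  series:
    - {"dx": -5, "dy": 23, "dz": -4, "ax": 0, "ay": 0, "az": 0, "grip": 15}
    - {"dx": -10, "dy": 45, "dz": -4, "ax": 0, "ay": 0, "az": 0, "grip": 15}
    - {"dx": -10, "dy": 45, "dz": -4, "ax": 0, "ay": 0, "az": 0, "grip": 15}
    - {"dx": -10, "dy": 45, "dz": -4, "ax": 0, "ay": 0, "az": 0, "grip": 15}
    - {"dx": -10, "dy": 45, "dz": -4, "ax": 0, "ay": 0, "az": 0, "grip": 15}
    - {"dx": -10, "dy": 45, "dz": -4, "ax": 0, "ay": 0, "az": 0, "grip": 15}
    - {"dx": -10, "dy": 45, "dz": -4, "ax": 0, "ay": 0, "az": 0, "grip": 15}
    - {"dx": 10, "dy": 42, "dz": 0, "ax": 0, "ay": 0, "az": 0, "grip": 15}
    - {"dx": 24, "dy": 38, "dz": 0, "ax": 0, "ay": 0, "az": 0, "grip": 15}
    - {"dx": 24, "dy": 38, "dz": 0, "ax": 0, "ay": 0, "az": 0, "grip": 15}

```text
time_s: 6.45
ee_pos: [571.3, 60.2, 127.9]
orientation: [-179.9, -0.1, 161.3]
ft_force: [0.7, -0.6, -1.4]
grip_width: 23.8
grasp_force: 39.4
```

Emit:
jog_arm:
  series:
    - {"dx": 24, "dy": 38, "dz": 3, "ax": 0, "ay": 0, "az": 0, "grip": 15}
    - {"dx": 24, "dy": 38, "dz": 3, "ax": 0, "ay": 0, "az": 0, "grip": 15}
    - {"dx": 24, "dy": 38, "dz": 3, "ax": 0, "ay": 0, "az": 0, "grip": 15}
    - {"dx": 24, "dy": 38, "dz": 3, "ax": 0, "ay": 0, "az": 0, "grip": 15}
    - {"dx": 20, "dy": 30, "dz": 3, "ax": 0, "ay": 0, "az": 0, "grip": 15}
    - {"dx": 0, "dy": 0, "dz": 0, "ax": 0, "ay": 0, "az": 0, "grip": 15}
    - {"dx": 0, "dy": 0, "dz": 0, "ax": 0, "ay": 0, "az": 0, "grip": 15}
    - {"dx": 0, "dy": 0, "dz": 0, "ax": 0, "ay": 0, "az": 0, "grip": 15}

```text
time_s: 7.25
ee_pos: [520.7, 266.6, 113.6]
orientation: [-179.9, -0.0, 161.2]
ft_force: [0.6, 0.8, -0.1]
grip_width: 24.0
grasp_force: 39.5
```

```bash
python3 - <<'E'
from h import *
plan((519.5,294.5,45,161.3),(519.5,294.5,29,161.3))
E
```

```text
t 7.25 pos [520.7 266.6 113.6] rpy [-1.799e+02 -2.000e-02  1.612e+02] w 24.0 gf 39.5 F [ 0.6  0.8 -0.1] j [-37.  34.   7. 116.  -7.  30.  46.]
tool shift [10.1 26.1 68.6] n 2 each [ 5.1 13.  34.3] | then az -0.002 n 1
tool shift [ 0.  0. 16.] n 1 each [ 0.  0. 16.] | then az -0.0 n 0
```

Emit:
jog_arm:
  series:
    - {"dx": 5, "dy": 13, "dz": 5, "ax": 0, "ay": 0, "az": 0, "grip": 15}
    - {"dx": 5, "dy": 13, "dz": 15, "ax": 0, "ay": 0, "az": 0, "grip": 15}
    - {"dx": 0, "dy": 0, "dz": 25, "ax": 0, "ay": 0, "az": 0, "grip": 15}
    - {"dx": 0, "dy": 0, "dz": 18, "ax": 0, "ay": 0, "az": 0, "grip": 15}
    - {"dx": 0, "dy": 0, "dz": 5, "ax": 0, "ay": 0, "az": 0, "grip": 15}
    - {"dx": 0, "dy": 0, "dz": 0, "ax": 0, "ay": 0, "az": 0, "grip": 15}
    - {"dx": 0, "dy": 0, "dz": 0, "ax": 0, "ay": 0, "az": 0, "grip": 15}

```text
time_s: 7.95
ee_pos: [519.8, 296.2, 46.5]
orientation: [180.0, 0.0, 161.3]
ft_force: [-0.6, 0.1, -0.5]
grip_width: 23.8
grasp_force: 39.5
```

Emit:
jog_arm:
  series:
    - {"dx": 0, "dy": -1.5, "dz": 6, "ax": 0, "ay": 0, "az": 0, "grip": 15}
    - {"dx": 0, "dy": 0, "dz": 5, "ax": 0, "ay": 0, "az": 0, "grip": 15}
    - {"dx": 0, "dy": 0, "dz": 3, "ax": 0, "ay": 0, "az": 0, "grip": 15}
    - {"dx": 0, "dy": 0, "dz": 2, "ax": 0, "ay": 0, "az": 0, "grip": 15}
    - {"dx": 0, "dy": 0, "dz": 1, "ax": 0, "ay": 0, "az": 0, "grip": 15}
    - {"dx": 0, "dy": 0, "dz": 0, "ax": 0, "ay": 0, "az": 0, "grip": 15}
    - {"dx": 0, "dy": 0, "dz": 0, "ax": 0, "ay": 0, "az": 0, "grip": 15}

```text
time_s: 8.65
ee_pos: [519.1, 294.6, 29.4]
orientation: [180.0, 0.0, 161.3]
ft_force: [-0.0, 0.6, -1.4]
grip_width: 23.8
grasp_force: 39.5
```

Emit:
jog_arm:
  series:
    - {"dx": 0, "dy": 0, "dz": 0.6, "ax": 0, "ay": 0, "az": 0, "grip": 15}
    - {"dx": 0, "dy": 0, "dz": 0, "ax": 0, "ay": 0, "az": 0, "grip": 15}
    - {"dx": 0, "dy": 0, "dz": 0, "ax": 0, "ay": 0, "az": 0, "grip": 15}

```text
time_s: 8.95
ee_pos: [519.1, 294.6, 29.0]
orientation: [180.0, 0.0, 161.3]
ft_force: [-0.4, -0.6, 4.0]
grip_width: 23.8
grasp_force: 39.9
```

Contact is felt (4 N up), so I open gently and rise.

Emit:
jog_arm:
  series:
    - {"dx": 0, "dy": 0, "dz": 0, "ax": 0, "ay": 0, "az": 0, "grip": 25}
    - {"dx": 0, "dy": 0, "dz": 0, "ax": 0, "ay": 0, "az": 0, "grip": 28}
    - {"dx": 0, "dy": 0, "dz": 0, "ax": 0, "ay": 0, "az": 0, "grip": 34}
    - {"dx": 0, "dy": 0, "dz": -1, "ax": 0, "ay": 0, "az": 0, "grip": 42}
    - {"dx": 0, "dy": 0, "dz": -5, "ax": 0, "ay": 0, "az": 0, "grip": 48}
    - {"dx": 0, "dy": 0, "dz": -15, "ax": 0, "ay": 0, "az": 0, "grip": 48}
    - {"dx": 0, "dy": 0, "dz": -25, "ax": 0, "ay": 0, "az": 0, "grip": 48}
    - {"dx": 0, "dy": 0, "dz": -30, "ax": 0, "ay": 0, "az": 0, "grip": 48}
    - {"dx": 0, "dy": 0, "dz": 0, "ax": 0, "ay": 0, "az": 0, "grip": 48}
    - {"dx": 0, "dy": 0, "dz": 0, "ax": 0, "ay": 0, "az": 0, "grip": 48}

```text
time_s: 9.95
ee_pos: [519.4, 294.8, 106.3]
orientation: [179.9, 0.1, 161.3]
ft_force: [-0.1, 0.1, -0.6]
grip_width: 47.8
grasp_force: 0.0
```

```bash
python3 - <<'E'
from h import *
plan((560,100,110,161.3),(438.4,-74.5,80,160.1),(438.4,-74.5,6,160.1))
im=grab('scene','p1'); W=world(im)
k=(np.hypot(W[...,0]-516,W[...,1]-297)<38)&(W[...,2]>15)&(W[...,2]<60); q=W[k]
print(k.sum(),np.percentile(q[:,2],[5,30,50,70,95]),cv2.minEnclosingCircle(q[:,:2].astype(np.float32)))
E
```

```text
t 9.95 pos [519.4 294.8 106.3] rpy [1.7988e+02 8.0000e-02 1.6128e+02] w 47.8 gf 0.0 F [-0.1  0.1 -0.6] j [-40.  35.   7. 115.  -8.  30.  44.]
tool shift [-100.9 -171.5   -3.7] n 5 each [-20.2 -34.3  -0.7] | then az -0.0 n 1
tool shift [  59.2 -204.3   30. ] n 5 each [ 11.8 -40.9   6. ] | then az 0.021 n 1
tool shift [ 0.  0. 74.] n 2 each [ 0.  0. 37.] | then az -0.0 n 0
317 [16.87900924 21.04485924 21.95046156 23.88802866 40.43637405] ((514.4544677734375, 298.20721435546875), 36.49510192871094)
```

The gear is seated, with its disc top at 22 and hub top at 40. Next is the long shaft.

Emit:
jog_arm:
  series:
    - {"dx": -20, "dy": -34, "dz": 0, "ax": 0, "ay": 0, "az": 0, "grip": 48}
    - {"dx": -20, "dy": -34, "dz": 0, "ax": 0, "ay": 0, "az": 0, "grip": 48}
    - {"dx": -20, "dy": -34, "dz": 0, "ax": 0, "ay": 0, "az": 0, "grip": 48}
    - {"dx": -20, "dy": -34, "dz": 0, "ax": 0, "ay": 0, "az": 0, "grip": 48}
    - {"dx": -20, "dy": -34, "dz": 0, "ax": 0, "ay": 0, "az": 0, "grip": 48}
    - {"dx": 12, "dy": -41, "dz": 4, "ax": 0, "ay": 0, "az": 0.021, "grip": 48}
    - {"dx": 12, "dy": -41, "dz": 4, "ax": 0, "ay": 0, "az": 0, "grip": 48}
    - {"dx": 12, "dy": -41, "dz": 4, "ax": 0, "ay": 0, "az": 0, "grip": 48}
    - {"dx": 12, "dy": -41, "dz": 4, "ax": 0, "ay": 0, "az": 0, "grip": 48}
    - {"dx": 11, "dy": -41, "dz": 4, "ax": 0, "ay": 0, "az": 0, "grip": 48}

```text
time_s: 11.0
ee_pos: [432.8, -72.7, 84.0]
orientation: [-180.0, -0.1, 160.1]
ft_force: [0.4, -0.4, -1.0]
grip_width: 47.6
grasp_force: 0.0
```

Emit:
jog_arm:
  series:
    - {"dx": 0, "dy": 0, "dz": 0, "ax": 0, "ay": 0, "az": 0, "grip": 48}
    - {"dx": 0, "dy": 0, "dz": 0, "ax": 0, "ay": 0, "az": 0, "grip": 48}
    - {"dx": 0, "dy": 0, "dz": 0, "ax": 0, "ay": 0, "az": 0, "grip": 48}

```text
time_s: 11.3
ee_pos: [435.3, -71.0, 84.4]
orientation: [180.0, 0.0, 160.1]
ft_force: [0.3, 0.8, 0.0]
grip_width: 47.7
grasp_force: 0.0
```

```bash
python3 - <<'E'
from h import *
plan((438.4,-74.5,80,160.1),(438.4,-74.5,6,160.1))
E
```

```text
t 11.3 pos [435.3 -71.   84.4] rpy [1.7997e+02 1.0000e-02 1.6012e+02] w 47.7 gf 0.0 F [0.3 0.8 0. ] j [  1.  31.   1. 135.  -2.  14.  74.]
tool shift [-4.1 -2.2  4.4] n 1 each [-4.1 -2.2  4.4] | then az 0.0 n 1
tool shift [ 0.  0. 74.] n 2 each [ 0.  0. 37.] | then az -0.0 n 0
```

Emit:
jog_arm:
  series:
    - {"dx": -2, "dy": -1.2, "dz": 15, "ax": 0, "ay": 0, "az": 0, "grip": 48}
    - {"dx": -2, "dy": -1, "dz": 25, "ax": 0, "ay": 0, "az": 0, "grip": 48}
    - {"dx": 0, "dy": 0, "dz": 20, "ax": 0, "ay": 0, "az": 0, "grip": 48}
    - {"dx": 0, "dy": 0, "dz": 10, "ax": 0, "ay": 0, "az": 0, "grip": 48}
    - {"dx": 0, "dy": 0, "dz": 5, "ax": 0, "ay": 0, "az": 0, "grip": 48}
    - {"dx": 0, "dy": 0, "dz": 2, "ax": 0, "ay": 0, "az": 0, "grip": 48}
    - {"dx": 0, "dy": 0, "dz": 0, "ax": 0, "ay": 0, "az": 0, "grip": 48}
    - {"dx": 0, "dy": 0, "dz": 0, "ax": 0, "ay": 0, "az": 0, "grip": 48}

```text
time_s: 12.1
ee_pos: [439.0, -75.0, 15.7]
orientation: [-179.9, -0.4, 160.2]
ft_force: [-0.4, 0.1, -0.2]
grip_width: 48.1
grasp_force: 0.0
```

```bash
python3 - <<'E'
from h import *
plan((438.4,-74.5,6,160.1)); print(state()['joint_pos'])
E
```

```text
t 12.1 pos [439.  -75.   15.7] rpy [-179.86   -0.39  160.18] w 48.1 gf 0.0 F [-0.4  0.1 -0.2] j [  6.  39.  -6. 136.  34.   6.  38.]
tool shift [0.7 0.2 9.7] n 1 each [0.7 0.2 9.7] | then az 0.001 n 1
[  6.17726289  39.34297322  -5.50112471 136.04002951  34.23371004
   6.23287286  37.99235779]
```

Joint 6 is at its lower limit at this short radius. Tilting the tool about its closing axis relieves it and keeps the pads flat on the shaft. I'll rise, tilt with the tips toward the base, then go down.

Emit:
jog_arm:
  series:
    - {"dx": 0, "dy": 0, "dz": -10, "ax": 0, "ay": 0, "az": 0, "grip": 48}
    - {"dx": 0, "dy": 0, "dz": -15, "ax": 0, "ay": 0, "az": 0, "grip": 48}
    - {"dx": 0, "dy": 0, "dz": -15, "ax": 0, "ay": 0, "az": 0, "grip": 48}
    - {"dx": 0, "dy": 0, "dz": 0, "ax": 0, "ay": 0.07, "az": 0, "grip": 48}
    - {"dx": 0, "dy": 0, "dz": 0, "ax": 0, "ay": 0.07, "az": 0, "grip": 48}
    - {"dx": 0, "dy": 0, "dz": 0, "ax": 0, "ay": 0.07, "az": 0, "grip": 48}
    - {"dx": 0, "dy": 0, "dz": 0, "ax": 0, "ay": 0, "az": 0, "grip": 48}
    - {"dx": 0, "dy": 0, "dz": 0, "ax": 0, "ay": 0, "az": 0, "grip": 48}

```text
time_s: 12.9
ee_pos: [438.6, -75.6, 55.6]
orientation: [-179.9, -12.4, 160.0]
ft_force: [-1.3, -1.4, -0.6]
grip_width: 48.0
grasp_force: 0.0
```

```bash
cat >> h.py <<'E'
from scipy.spatial.transform import Rotation as Ro
def plan6(x,y,z,rpy=None):
    s=state(); R=Ro.from_euler('xyz',s['orientation'],degrees=True); T=R.inv().apply(np.array([x,y,z])-s['ee_pos'])
    print('t',round(s['time_s'],2),'pos',s['ee_pos'].round(1),'rpy',s['orientation'].round(2),'w',round(s['grip_width'],1),'gf',round(s['grasp_force'],1),'F',s['ft_force'].round(1),'j',s['joint_pos'].round(0))
    n=int(np.ceil(np.linalg.norm(T)/48)); print('shift',T.round(1),n,(T/max(n,1)).round(1),'down10=',R.inv().apply([0,0,-10]).round(2))
    if rpy is not None: print('turn (same start)',(R.inv()*Ro.from_euler('xyz',rpy,degrees=True)).as_rotvec().round(3))
E
python3 - <<'E'
from h import *
plan6(438.4,-74.5,7,(180,0,160.1))
E
```

```text
t 12.9 pos [438.6 -75.6  55.6] rpy [-179.86  -12.37  160.04] w 48.0 gf 0.0 F [-1.3 -1.4 -0.6] j [ 23.  39. -26. 126.  23.  32.  49.]
shift [-9.9  1.1 47.6] 2 [-4.9  0.6 23.8] down10= [-2.14  0.02  9.77]
turn (same start) [-0.002 -0.216 -0.001]
```

Emit:
jog_arm:
  series:
    - {"dx": -3.5, "dy": 0.5, "dz": 16, "ax": 0, "ay": 0, "az": 0, "grip": 48}
    - {"dx": -3.5, "dy": 0.5, "dz": 16, "ax": 0, "ay": 0, "az": 0, "grip": 48}
    - {"dx": -2, "dy": 0, "dz": 9, "ax": 0, "ay": 0, "az": 0, "grip": 48}
    - {"dx": -1, "dy": 0, "dz": 4.5, "ax": 0, "ay": 0, "az": 0, "grip": 48}
    - {"dx": 0, "dy": 0, "dz": 0, "ax": 0, "ay": 0, "az": 0, "grip": 48}
    - {"dx": 0, "dy": 0, "dz": 0, "ax": 0, "ay": 0, "az": 0, "grip": 48}

```text
time_s: 13.5
ee_pos: [438.9, -74.9, 9.6]
orientation: [-179.8, -12.4, 160.1]
ft_force: [-0.4, 0.6, 0.6]
grip_width: 48.1
grasp_force: 0.0
```

```bash
python3 - <<'E'
from h import *
plan6(438.4,-74.5,9,(180,-12.4,160.1))
E
```

```text
t 13.5 pos [438.9 -74.9   9.6] rpy [-179.83  -12.41  160.08] w 48.1 gf 0.0 F [-0.4  0.6  0.6] j [ 20.  43. -22. 127.  26.  27.  47.]
shift [0.5 0.2 0.7] 1 [0.5 0.2 0.7] down10= [-2.15  0.03  9.77]
turn (same start) [-0.003 -0.    -0.   ]
```

Emit:
jog_arm:
  series:
    - {"dx": 0, "dy": 0, "dz": 0, "ax": 0, "ay": 0, "az": 0, "grip": 36}
    - {"dx": 0, "dy": 0, "dz": 0, "ax": 0, "ay": 0, "az": 0, "grip": 26}
    - {"dx": 0, "dy": 0, "dz": 0, "ax": 0, "ay": 0, "az": 0, "grip": 20}
    - {"dx": 0, "dy": 0, "dz": 0, "ax": 0, "ay": 0, "az": 0, "grip": 15}
    - {"dx": 0, "dy": 0, "dz": 0, "ax": 0, "ay": 0, "az": 0, "grip": 10}
    - {"dx": 0, "dy": 0, "dz": 0, "ax": 0, "ay": 0, "az": 0, "grip": 5}
    - {"dx": 0, "dy": 0, "dz": 0, "ax": 0, "ay": 0, "az": 0, "grip": 5}
    - {"dx": 0, "dy": 0, "dz": 0, "ax": 0, "ay": 0, "az": 0, "grip": 5}
  force: 60

```text
time_s: 14.3
ee_pos: [439.2, -75.0, 9.6]
orientation: [-179.8, -12.4, 160.1]
ft_force: [0.5, 0.4, 5.6]
grip_width: 11.8
grasp_force: 58.7
```

Emit:
jog_arm:
  series:
    - {"dx": 1, "dy": 0, "dz": -5, "ax": 0, "ay": 0, "az": 0, "grip": 5}
    - {"dx": 3, "dy": 0, "dz": -14, "ax": 0, "ay": 0, "az": 0, "grip": 5}
    - {"dx": 4, "dy": 0, "dz": -20, "ax": 0, "ay": 0, "az": 0, "grip": 5}
    - {"dx": 4, "dy": 0, "dz": -20, "ax": 0, "ay": 0, "az": 0, "grip": 5}
    - {"dx": 4, "dy": 0, "dz": -20, "ax": 0, "ay": 0, "az": 0, "grip": 5}
    - {"dx": 0, "dy": 0, "dz": 0, "ax": 0, "ay": 0, "az": 0, "grip": 5}
    - {"dx": 0, "dy": 0, "dz": 0, "ax": 0, "ay": 0, "az": 0, "grip": 5}

```text
time_s: 15.0
ee_pos: [440.3, -75.6, 90.0]
orientation: [-179.8, -12.4, 160.0]
ft_force: [-0.7, 0.1, -2.4]
grip_width: 11.6
grasp_force: 58.9
```

```bash
python3 - <<'E'
from h import *
plan6(590,0,100,(180,-12.4,183)); plan6(526.6,103.7,100,(180,-12.4,183))
im=grab('scene','s1'); grab('top','s1t'); cv2.imwrite('pics/s1c.png',cv2.resize(im['pixels'][100:280,180:440],(780,540),interpolation=cv2.INTER_CUBIC))
E
```

```text
t 15.0 pos [440.3 -75.6  90. ] rpy [-179.83  -12.38  160.02] w 11.6 gf 58.9 F [-0.7  0.1 -2.4] j [ 25.  36. -29. 125.  20.  37.  51.]
shift [-110.   122.1  -34.8] 4 [-27.5  30.5  -8.7] down10= [-2.14  0.03  9.77]
turn (same start) [ 0.083 -0.    -0.392]
t 15.0 pos [440.3 -75.6  90. ] rpy [-179.83  -12.38  160.02] w 11.6 gf 58.9 F [-0.7  0.1 -2.4] j [ 25.  36. -29. 125.  20.  37.  51.]
shift [-17.2 198.  -14.6] 5 [-3.4 39.6 -2.9] down10= [-2.14  0.03  9.77]
turn (same start) [ 0.083 -0.    -0.392]
```

View pics/s1c.png

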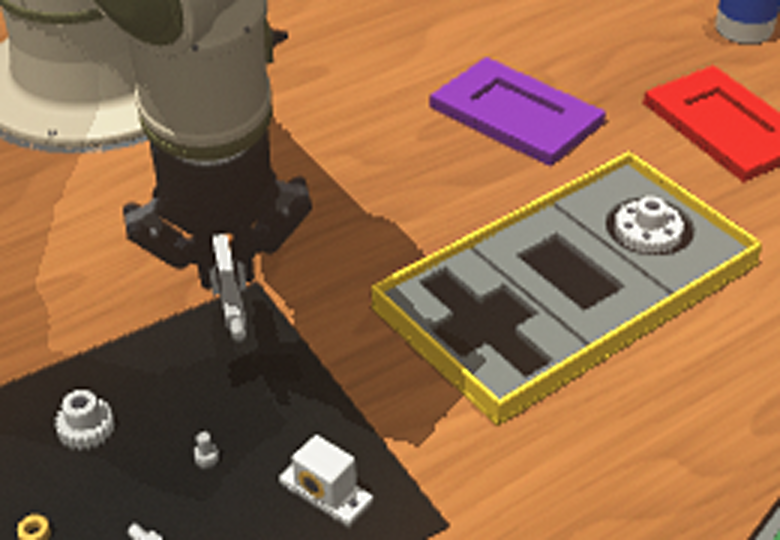

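The gear sits in the round pocket at about (652,222) in the crop. The shaft is held at about (232,280). I'll check whether it is level, then move.

```bash
python3 - <<'E'
from h import *
for t in('s1','s1t'):
    im=load(t); W=world(im); P=im['pixels'].astype(int)
    k=(abs(W[...,0]-440)<70)&(abs(W[...,1]+75)<40)&(W[...,2]>70)&(W[...,2]<105)&(P.min(2)>110)
    q=W[k]; c=q.mean(0); u=np.linalg.svd(q-c,full_matrices=0)[2][0]; p=(q-c)@u
    print(t,len(q),c.round(1),u.round(3),np.ptp(p).round(1),(c+u*(p.max()+p.min())/2).round(1))
    for a in(-50,-30,30,50):
        m=abs((q[:,0]-440)-a)<10; print(a,m.sum(),q[m,2].max().round(1) if m.any() else '')
E
```

```text
s1 102 [443.3 -76.8  97.1] [ 0.929 -0.37  -0.026] 104.4 [446.9 -78.3  97. ]
-50 4 98.1
-30 29 99.7
30 14 98.2
50 25 99.3
s1t 142 [411.6 -64.9  97.2] [-0.94   0.337 -0.047] 55.9 [410.  -64.3  97.1]
-50 34 99.3
-30 63 101.1
30 0 
50 0
```

Emit:
jog_arm:
  series:
    - {"dx": -15, "dy": 15, "dz": -4, "ax": 0, "ay": 0, "az": 0, "grip": 5}
    - {"dx": -28, "dy": 30, "dz": -9, "ax": 0, "ay": 0, "az": 0, "grip": 5}
    - {"dx": -28, "dy": 30, "dz": -9, "ax": 0, "ay": 0, "az": 0, "grip": 5}
    - {"dx": -28, "dy": 30, "dz": -9, "ax": 0, "ay": 0, "az": 0, "grip": 5}
    - {"dx": -10, "dy": 16, "dz": -4, "ax": 0, "ay": 0, "az": 0, "grip": 5}
    - {"dx": 0, "dy": 0, "dz": 0, "ax": 0.021, "ay": 0, "az": -0.098, "grip": 5}
    - {"dx": 0, "dy": 0, "dz": 0, "ax": 0.021, "ay": 0, "az": -0.098, "grip": 5}
    - {"dx": 0, "dy": 0, "dz": 0, "ax": 0.021, "ay": 0, "az": -0.098, "grip": 5}
    - {"dx": 0, "dy": 0, "dz": 0, "ax": 0.021, "ay": 0, "az": -0.098, "grip": 5}
    - {"dx": 0, "dy": 0, "dz": 0, "ax": 0, "ay": 0, "az": 0, "grip": 5}

```text
time_s: 16.1
ee_pos: [588.0, 0.5, 98.9]
orientation: [180.0, -12.6, -176.8]
ft_force: [0.6, -0.3, -0.6]
grip_width: 11.7
grasp_force: 58.9
```

```bash
python3 - <<'E'
from h import *
plan6(526.6,103.7,60,(180,-12.4,183))
E
```

```text
t 16.1 pos [5.88e+02 5.00e-01 9.89e+01] rpy [ 179.97  -12.58 -176.78] w 11.7 gf 58.9 F [ 0.6 -0.3 -0.6] j [ 15.  43. -33. 105.  25.  53.  63.]
shift [ 45.7 106.5  50.1] 3 [15.2 35.5 16.7] down10= [-2.18 -0.    9.76]
turn (same start) [-0.    -0.003  0.004]
```

Emit:
jog_arm:
  series:
    - {"dx": 10, "dy": 26, "dz": 5, "ax": 0, "ay": 0, "az": 0, "grip": 5}
    - {"dx": 13, "dy": 30, "dz": 10, "ax": 0, "ay": 0, "az": 0, "grip": 5}
    - {"dx": 13, "dy": 30, "dz": 15, "ax": 0, "ay": 0, "az": 0, "grip": 5}
    - {"dx": 10, "dy": 20, "dz": 20, "ax": 0, "ay": 0, "az": 0, "grip": 5}
    - {"dx": 0, "dy": 0, "dz": 0, "ax": 0, "ay": 0, "az": 0, "grip": 5}
    - {"dx": 0, "dy": 0, "dz": 0, "ax": 0, "ay": 0, "az": 0, "grip": 5}
    - {"dx": 0, "dy": 0, "dz": 0, "ax": 0, "ay": 0, "az": 0, "grip": 5}

```text
time_s: 16.8
ee_pos: [528.1, 101.6, 61.2]
orientation: [-179.9, -12.5, -177.1]
ft_force: [0.4, 0.4, -1.6]
grip_width: 11.8
grasp_force: 58.9
```

```bash
python3 - <<'E'
from h import *
plan6(526.6,103.7,17,(180,-12.4,183))
im=grab('top','s2t')
W=world(im); P=im['pixels'].astype(int)
k=(abs(W[...,0]-526)<75)&(abs(W[...,1]-104)<25)&(W[...,2]>50)&(W[...,2]<78)&(P.min(2)>110); q=W[k]
print(len(q),q.min(0),q.max(0),q.mean(0))
cv2.imwrite('pics/s2c.png',cv2.resize(im['pixels'][140:260,190:350],(800,600),interpolation=cv2.INTER_CUBIC))
E
```

```text
t 16.8 pos [528.1 101.6  61.2] rpy [-179.94  -12.45 -177.1 ] w 11.8 gf 58.9 F [ 0.4  0.4 -1.6] j [  6.  43. -32. 113.  26.  44.  50.]
shift [-8.1  2.2 43.5] 1 [-8.1  2.2 43.5] down10= [-2.16  0.01  9.76]
turn (same start) [-0.001 -0.001 -0.002]
89 [470.0267101   93.37401896  64.52155408] [515.48795009 105.57841395  73.40133372] [496.67534846  99.06282746  68.88282539]
```

View pics/s2c.png

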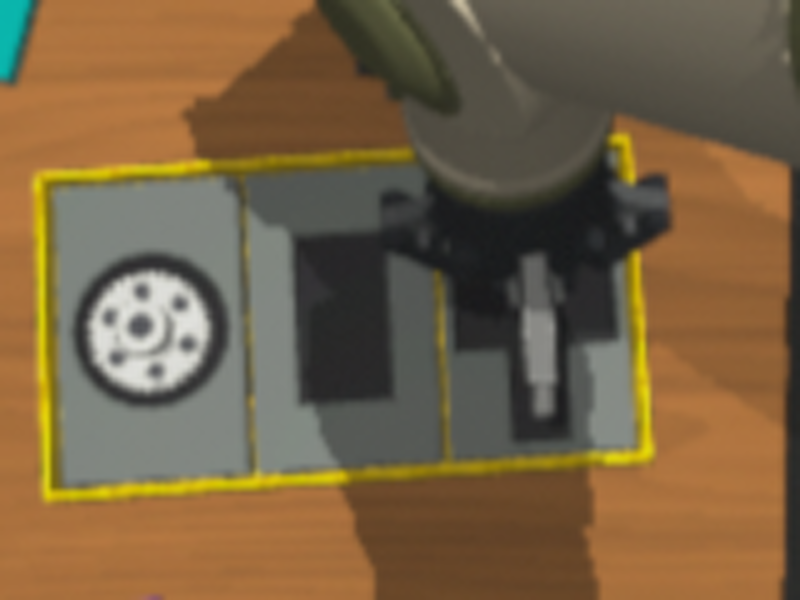

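The shaft lies over the slot, with its near end at about (543,412) in the crop and parallel to the slot. The gear is centred in the round pocket. Lowering the shaft.

Emit:
jog_arm:
  series:
    - {"dx": -0.5, "dy": 1, "dz": 10, "ax": 0, "ay": 0, "az": 0, "grip": 5}
    - {"dx": -2, "dy": 1.2, "dz": 14, "ax": 0, "ay": 0, "az": 0, "grip": 5}
    - {"dx": -2.2, "dy": 0, "dz": 10, "ax": 0, "ay": 0, "az": 0, "grip": 5}
    - {"dx": -1.2, "dy": 0, "dz": 5, "ax": 0, "ay": 0, "az": 0, "grip": 5}
    - {"dx": -0.5, "dy": 0, "dz": 2, "ax": 0, "ay": 0, "az": 0, "grip": 5}
    - {"dx": 0, "dy": 0, "dz": 0, "ax": 0, "ay": 0, "az": 0, "grip": 5}
    - {"dx": 0, "dy": 0, "dz": 0, "ax": 0, "ay": 0, "az": 0, "grip": 5}
    - {"dx": 0, "dy": 0, "dz": 0, "ax": 0, "ay": 0, "az": 0, "grip": 5}

```text
time_s: 17.65
ee_pos: [524.9, 104.7, 20.2]
orientation: [-180.0, -12.4, -176.9]
ft_force: [-0.6, 0.4, -1.8]
grip_width: 11.7
grasp_force: 58.9
```

```bash
python3 - <<'E'
from h import *
plan6(525.6,103.7,16.7,(180,-12.4,183))
E
```

```text
t 17.65 pos [524.9 104.7  20.2] rpy [-179.99  -12.43 -176.95] w 11.7 gf 58.9 F [-0.6  0.4 -1.8] j [  4.  47. -30. 114.  29.  39.  48.]
shift [-1.4 -1.   3.3] 1 [-1.4 -1.   3.3] down10= [-2.15  0.    9.77]
turn (same start) [-0.    -0.001  0.001]
```

Emit:
jog_arm:
  series:
    - {"dx": -0.6, "dy": -1, "dz": 1.5, "ax": 0, "ay": 0, "az": 0, "grip": 5}
    - {"dx": -0.4, "dy": 0, "dz": 1, "ax": 0, "ay": 0, "az": 0, "grip": 5}
    - {"dx": -0.2, "dy": 0, "dz": 0.8, "ax": 0, "ay": 0, "az": 0, "grip": 5}
    - {"dx": 0, "dy": 0, "dz": 0, "ax": 0, "ay": 0, "az": 0, "grip": 5}
    - {"dx": 0, "dy": 0, "dz": 0, "ax": 0, "ay": 0, "az": 0, "grip": 5}

```text
time_s: 18.15
ee_pos: [525.3, 103.4, 16.7]
orientation: [-180.0, -12.5, -177.0]
ft_force: [0.9, -1.6, 5.0]
grip_width: 12.0
grasp_force: 59.6
```

Contact at 5 N. Releasing and rising straight up.

Emit:
jog_arm:
  series:
    - {"dx": 0, "dy": 0, "dz": 0, "ax": 0, "ay": 0, "az": 0, "grip": 14}
    - {"dx": 0, "dy": 0, "dz": 0, "ax": 0, "ay": 0, "az": 0, "grip": 18}
    - {"dx": 0, "dy": 0, "dz": 0, "ax": 0, "ay": 0, "az": 0, "grip": 24}
    - {"dx": 0, "dy": 0, "dz": 0, "ax": 0, "ay": 0, "az": 0, "grip": 32}
    - {"dx": 0.4, "dy": 0, "dz": -2, "ax": 0, "ay": 0, "az": 0, "grip": 34}
    - {"dx": 1.7, "dy": 0, "dz": -8, "ax": 0, "ay": 0, "az": 0, "grip": 34}
    - {"dx": 4.4, "dy": 0, "dz": -20, "ax": 0, "ay": 0, "az": 0, "grip": 50}
    - {"dx": 6.6, "dy": 0, "dz": -30, "ax": 0, "ay": 0, "az": 0, "grip": 50}
    - {"dx": 6.6, "dy": 0, "dz": -30, "ax": 0, "ay": 0, "az": 0, "grip": 50}
    - {"dx": 0, "dy": 0, "dz": 0, "ax": 0, "ay": 0, "az": 0, "grip": 50}

```text
time_s: 19.15
ee_pos: [527.1, 104.5, 112.4]
orientation: [180.0, -12.1, -176.9]
ft_force: [0.5, -0.1, -0.5]
grip_width: 50.2
grasp_force: 0.0
```

Emit:
jog_arm:
  series:
    - {"dx": 0, "dy": 0, "dz": 0, "ax": 0, "ay": -0.11, "az": 0, "grip": 50}
    - {"dx": 0, "dy": 0, "dz": 0, "ax": 0, "ay": -0.106, "az": 0, "grip": 50}
    - {"dx": 0, "dy": 0, "dz": 0, "ax": 0, "ay": 0, "az": 0, "grip": 50}
    - {"dx": 0, "dy": 0, "dz": 0, "ax": 0, "ay": 0, "az": 0, "grip": 50}

```text
time_s: 19.55
ee_pos: [525.3, 103.6, 108.9]
orientation: [-179.9, -0.2, -176.9]
ft_force: [0.3, -0.0, 0.5]
grip_width: 50.0
grasp_force: 0.0
```

```bash
python3 - <<'E'
from h import *
plan6(592.1,-88,100,(180,0,198))
im=grab('scene','p2'); W=world(im)
k=(abs(W[...,0]-526)<75)&(abs(W[...,1]-104)<22)&(W[...,2]>19.5)&(W[...,2]<60); q=W[k]
print(k.sum(),np.percentile(q[:,2],[5,30,50,70,98]),cv2.minAreaRect(q[:,:2].astype(np.float32)))
E
```

```text
t 19.55 pos [525.3 103.6 108.9] rpy [-1.7993e+02 -1.5000e-01 -1.7690e+02] w 50.0 gf 0.0 F [ 0.3 -0.   0.5] j [  3.  34. -30. 121.  32.  32.  44.]
shift [ -56.4 -195.     9. ] 5 [-11.3 -39.    1.8] down10= [-0.03  0.01 10.  ]
turn (same start) [-0.001 -0.003 -0.26 ]
232 [19.72756878 22.11531851 23.27834464 24.07062613 26.01424099] ((526.4509887695312, 103.00119018554688), (41.132904052734375, 146.16490173339844), 88.31190490722656)
```

The shaft's top is at about 24, so it is on the floor. Next is the single block.

Emit:
jog_arm:
  series:
    - {"dx": -6, "dy": -20, "dz": 0, "ax": 0, "ay": 0, "az": 0, "grip": 55}
    - {"dx": -11, "dy": -39, "dz": 0, "ax": 0, "ay": 0, "az": 0, "grip": 55}
    - {"dx": -11, "dy": -39, "dz": 0, "ax": 0, "ay": 0, "az": 0, "grip": 55}
    - {"dx": -11, "dy": -39, "dz": 0, "ax": 0, "ay": 0, "az": 0, "grip": 55}
    - {"dx": -11, "dy": -39, "dz": 0, "ax": 0, "ay": 0, "az": 0, "grip": 55}
    - {"dx": -6, "dy": -19, "dz": 4, "ax": 0, "ay": 0, "az": 0, "grip": 55}
    - {"dx": 0, "dy": 0, "dz": 4, "ax": 0, "ay": 0, "az": -0.13, "grip": 55}
    - {"dx": 0, "dy": 0, "dz": 0, "ax": 0, "ay": 0, "az": -0.13, "grip": 55}
    - {"dx": 0, "dy": 0, "dz": 0, "ax": 0, "ay": 0, "az": 0, "grip": 55}
    - {"dx": 0, "dy": 0, "dz": 0, "ax": 0, "ay": 0, "az": 0, "grip": 55}

```text
time_s: 20.6
ee_pos: [592.1, -88.3, 100.0]
orientation: [179.9, -0.1, -162.3]
ft_force: [0.4, -0.1, 0.3]
grip_width: 54.8
grasp_force: 0.0
```

```bash
python3 - <<'E'
from h import *
plan6(592.1,-88,22,(180,0,198.2))
E
```

```text
t 20.6 pos [592.1 -88.3 100. ] rpy [ 1.7992e+02 -1.2000e-01 -1.6232e+02] w 54.8 gf 0.0 F [ 0.4 -0.1  0.3] j [ 26.  40. -35. 113.  36.  39.  76.]
shift [-0.2  0.2 78. ] 2 [-0.1  0.1 39. ] down10= [-0.02 -0.01 10.  ]
turn (same start) [ 0.001 -0.002 -0.009]
```

Emit:
jog_arm:
  series:
    - {"dx": 0, "dy": 0, "dz": 20, "ax": 0, "ay": 0, "az": 0, "grip": 55}
    - {"dx": 0, "dy": 0, "dz": 25, "ax": 0, "ay": 0, "az": 0, "grip": 55}
    - {"dx": 0, "dy": 0, "dz": 18, "ax": 0, "ay": 0, "az": 0, "grip": 55}
    - {"dx": 0, "dy": 0, "dz": 10, "ax": 0, "ay": 0, "az": 0, "grip": 55}
    - {"dx": 0, "dy": 0, "dz": 4, "ax": 0, "ay": 0, "az": 0, "grip": 55}
    - {"dx": 0, "dy": 0, "dz": 0, "ax": 0, "ay": 0, "az": 0, "grip": 55}
    - {"dx": 0, "dy": 0, "dz": 0, "ax": 0, "ay": 0, "az": 0, "grip": 55}

```text
time_s: 21.3
ee_pos: [592.1, -88.1, 24.2]
orientation: [-180.0, -0.0, -162.1]
ft_force: [0.5, -0.3, 0.2]
grip_width: 54.9
grasp_force: 0.0
```

Emit:
jog_arm:
  series:
    - {"dx": 0, "dy": 0, "dz": 0, "ax": 0, "ay": 0, "az": 0, "grip": 44}
    - {"dx": 0, "dy": 0, "dz": 0, "ax": 0, "ay": 0, "az": 0, "grip": 36}
    - {"dx": 0, "dy": 0, "dz": 0, "ax": 0, "ay": 0, "az": 0, "grip": 30}
    - {"dx": 0, "dy": 0, "dz": 0, "ax": 0, "ay": 0, "az": 0, "grip": 26}
    - {"dx": 0, "dy": 0, "dz": 0, "ax": 0, "ay": 0, "az": 0, "grip": 18}
    - {"dx": 0, "dy": 0, "dz": 0, "ax": 0, "ay": 0, "az": 0, "grip": 18}
    - {"dx": 0, "dy": 0, "dz": 0, "ax": 0, "ay": 0, "az": 0, "grip": 18}
    - {"dx": 0, "dy": 0, "dz": 0, "ax": 0, "ay": 0, "az": 0, "grip": 18}
  force: 50

```text
time_s: 22.1
ee_pos: [591.7, -88.0, 24.1]
orientation: [-180.0, -0.1, -162.1]
ft_force: [-1.3, 0.5, 5.8]
grip_width: 26.9
grasp_force: 49.1
```

Emit:
jog_arm:
  series:
    - {"dx": 0, "dy": 0, "dz": -5, "ax": 0, "ay": 0, "az": 0, "grip": 18}
    - {"dx": 0, "dy": 0, "dz": -15, "ax": 0, "ay": 0, "az": 0, "grip": 18}
    - {"dx": 0, "dy": 0, "dz": -25, "ax": 0, "ay": 0, "az": 0, "grip": 18}
    - {"dx": 0, "dy": 0, "dz": -25, "ax": 0, "ay": 0, "az": 0, "grip": 18}
    - {"dx": 0, "dy": 0, "dz": -15, "ax": 0, "ay": 0, "az": 0, "grip": 18}
    - {"dx": 0, "dy": 0, "dz": 0, "ax": 0, "ay": 0, "az": 0, "grip": 18}
    - {"dx": 0, "dy": 0, "dz": 0, "ax": 0, "ay": 0, "az": 0, "grip": 18}

```text
time_s: 22.8
ee_pos: [591.5, -88.5, 108.5]
orientation: [-180.0, -0.1, -162.1]
ft_force: [-0.2, 0.1, -1.6]
grip_width: 26.9
grasp_force: 49.4
```

```bash
python3 - <<'E'
from h import *
plan6(521.6,199.6,105,(180,0,183))
im=grab('scene','b1'); W=world(im)
cv2.imwrite('pics/b1c.png',cv2.resize(im['pixels'][130:310,180:440],(780,540),interpolation=cv2.INTER_CUBIC))
E
```

```text
t 22.8 pos [591.5 -88.5 108.5] rpy [-1.7998e+02 -8.0000e-02 -1.6208e+02] w 26.9 gf 49.4 F [-0.2  0.1 -1.6] j [ 27.  39. -36. 113.  35.  40.  77.]
shift [-22.1 295.7   3.4] 7 [-3.2 42.2  0.5] down10= [-0.01  0.   10.  ]
turn (same start) [-0.001 -0.001  0.26 ]
```

View pics/b1c.png

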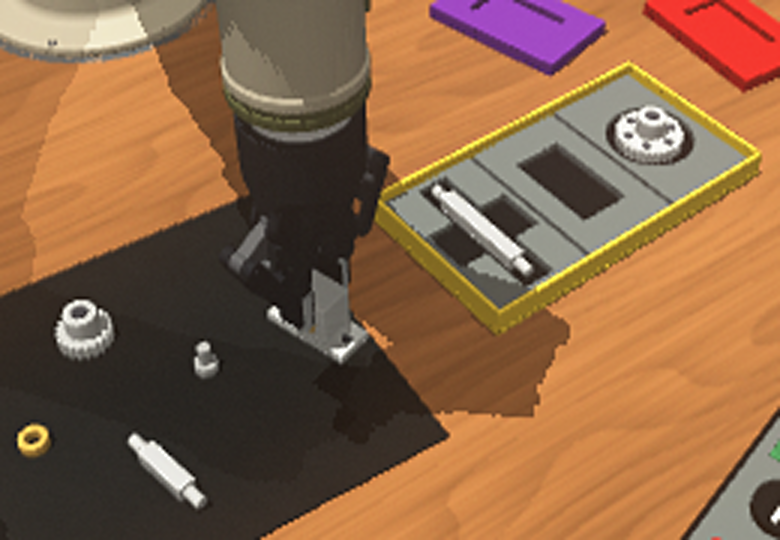

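The block is held upright at about (325,315) in the crop. The shaft lies in the slot between (437,190) and (525,265). Moving on to the rectangular pocket.

Emit:
jog_arm:
  series:
    - {"dx": -1, "dy": 20, "dz": 0, "ax": 0, "ay": 0, "az": 0, "grip": 18}
    - {"dx": -3, "dy": 40, "dz": 0, "ax": 0, "ay": 0, "az": 0, "grip": 18}
    - {"dx": -3, "dy": 42, "dz": 0, "ax": 0, "ay": 0, "az": 0, "grip": 18}
    - {"dx": -3, "dy": 42, "dz": 0, "ax": 0, "ay": 0, "az": 0, "grip": 18}
    - {"dx": -3, "dy": 42, "dz": 0, "ax": 0, "ay": 0, "az": 0, "grip": 18}
    - {"dx": -3, "dy": 42, "dz": 0, "ax": 0, "ay": 0, "az": 0, "grip": 18}
    - {"dx": -3, "dy": 40, "dz": 0, "ax": 0, "ay": 0, "az": 0, "grip": 18}
    - {"dx": -3, "dy": 28, "dz": 0, "ax": 0, "ay": 0, "az": 0, "grip": 18}
    - {"dx": 0, "dy": 0, "dz": 0, "ax": 0, "ay": 0, "az": 0.13, "grip": 18}
    - {"dx": 0, "dy": 0, "dz": 0, "ax": 0, "ay": 0, "az": 0.13, "grip": 18}

```text
time_s: 23.85
ee_pos: [520.3, 201.5, 107.2]
orientation: [-180.0, -0.2, -177.1]
ft_force: [-1.1, -0.9, -2.1]
grip_width: 26.8
grasp_force: 49.5
```

Emit:
jog_arm:
  series:
    - {"dx": 0, "dy": 0, "dz": 0, "ax": 0, "ay": 0, "az": 0, "grip": 18}
    - {"dx": 0, "dy": 0, "dz": 10, "ax": 0, "ay": 0, "az": 0, "grip": 18}
    - {"dx": 0, "dy": 0, "dz": 10, "ax": 0, "ay": 0, "az": 0, "grip": 18}
    - {"dx": 0, "dy": 0, "dz": 0, "ax": 0, "ay": 0, "az": 0, "grip": 18}
    - {"dx": 0, "dy": 0, "dz": 0, "ax": 0, "ay": 0, "az": 0, "grip": 18}

```text
time_s: 24.35
ee_pos: [521.0, 199.9, 87.7]
orientation: [-180.0, -0.2, -176.9]
ft_force: [-0.7, 0.5, -1.8]
grip_width: 27.0
grasp_force: 49.5
```

```bash
python3 - <<'E'
from h import *
plan6(521.6,199.6,45,(180,0,183))
E
```

```text
t 24.35 pos [521.  199.9  87.7] rpy [-1.7996e+02 -1.7000e-01 -1.7690e+02] w 27.0 gf 49.5 F [-0.7  0.5 -1.8] j [ -8.  37. -28. 119.  33.  32.  34.]
shift [-0.7 -0.4 42.7] 1 [-0.7 -0.4 42.7] down10= [-0.03  0.01 10.  ]
turn (same start) [-0.001 -0.003  0.002]
```

Emit:
jog_arm:
  series:
    - {"dx": -0.5, "dy": 0, "dz": 10, "ax": 0, "ay": 0.003, "az": 0, "grip": 18}
    - {"dx": 0, "dy": 0, "dz": 20, "ax": 0, "ay": 0, "az": 0, "grip": 18}
    - {"dx": 0, "dy": 0, "dz": 13, "ax": 0, "ay": 0, "az": 0, "grip": 18}
    - {"dx": 0, "dy": 0, "dz": 7, "ax": 0, "ay": 0, "az": 0, "grip": 18}
    - {"dx": 0, "dy": 0, "dz": 4, "ax": 0, "ay": 0, "az": 0, "grip": 18}
    - {"dx": 0, "dy": 0, "dz": 0, "ax": 0, "ay": 0, "az": 0, "grip": 18}
    - {"dx": 0, "dy": 0, "dz": 0, "ax": 0, "ay": 0, "az": 0, "grip": 18}
    - {"dx": 0, "dy": 0, "dz": 0, "ax": 0, "ay": 0, "az": 0, "grip": 18}

```text
time_s: 25.15
ee_pos: [522.0, 200.4, 35.0]
orientation: [-180.0, -0.2, -176.9]
ft_force: [-0.0, 0.4, -1.5]
grip_width: 26.7
grasp_force: 49.5
```

Emit:
jog_arm:
  series:
    - {"dx": 0, "dy": -0.6, "dz": 2, "ax": 0, "ay": 0, "az": 0, "grip": 18}
    - {"dx": 0, "dy": 0, "dz": 1, "ax": 0, "ay": 0, "az": 0, "grip": 18}
    - {"dx": 0, "dy": 0, "dz": 0.7, "ax": 0, "ay": 0, "az": 0, "grip": 18}
    - {"dx": 0, "dy": 0, "dz": 0, "ax": 0, "ay": 0, "az": 0, "grip": 18}
    - {"dx": 0, "dy": 0, "dz": 0, "ax": 0, "ay": 0, "az": 0, "grip": 18}

```text
time_s: 25.65
ee_pos: [521.7, 199.5, 31.1]
orientation: [-180.0, -0.2, -176.9]
ft_force: [-1.5, -1.4, 6.2]
grip_width: 26.8
grasp_force: 50.2
```

Contact at 6 N. Releasing and rising.

Emit:
jog_arm:
  series:
    - {"dx": 0, "dy": 0, "dz": 0, "ax": 0, "ay": 0, "az": 0, "grip": 28}
    - {"dx": 0, "dy": 0, "dz": 0, "ax": 0, "ay": 0, "az": 0, "grip": 31}
    - {"dx": 0, "dy": 0, "dz": 0, "ax": 0, "ay": 0, "az": 0, "grip": 37}
    - {"dx": 0, "dy": 0, "dz": -1, "ax": 0, "ay": 0, "az": 0, "grip": 45}
    - {"dx": 0, "dy": 0, "dz": -6, "ax": 0, "ay": 0, "az": 0, "grip": 50}
    - {"dx": 0, "dy": 0, "dz": -15, "ax": 0, "ay": 0, "az": 0, "grip": 50}
    - {"dx": 0, "dy": 0, "dz": -30, "ax": 0, "ay": 0, "az": 0, "grip": 50}
    - {"dx": 0, "dy": 0, "dz": -40, "ax": 0, "ay": 0, "az": 0, "grip": 50}
    - {"dx": 0, "dy": 0, "dz": -40, "ax": 0, "ay": 0, "az": 0, "grip": 50}
    - {"dx": 0, "dy": 0, "dz": -30, "ax": 0, "ay": 0, "az": 0, "grip": 50}

```text
time_s: 26.65
ee_pos: [522.5, 200.0, 195.6]
orientation: [180.0, -0.2, -176.9]
ft_force: [1.1, 0.3, 0.1]
grip_width: 50.0
grasp_force: 0.0
```

Emit:
jog_arm:
  series:
    - {"dx": 0, "dy": -30, "dz": -10, "ax": 0, "ay": 0, "az": 0, "grip": 50}
    - {"dx": 0, "dy": -40, "dz": 0, "ax": 0, "ay": 0, "az": 0, "grip": 50}
    - {"dx": 0, "dy": -40, "dz": 0, "ax": 0, "ay": 0, "az": 0, "grip": 50}
    - {"dx": 0, "dy": -40, "dz": 0, "ax": 0, "ay": 0, "az": 0, "grip": 50}
    - {"dx": 0, "dy": -40, "dz": 0, "ax": 0, "ay": 0, "az": 0, "grip": 50}
    - {"dx": 0, "dy": -30, "dz": 0, "ax": 0, "ay": 0, "az": 0, "grip": 50}
    - {"dx": 0, "dy": 0, "dz": 0, "ax": 0, "ay": 0, "az": 0, "grip": 50}
    - {"dx": 0, "dy": 0, "dz": 0, "ax": 0, "ay": 0, "az": 0, "grip": 50}
    - {"dx": 0, "dy": 0, "dz": 0, "ax": 0, "ay": 0, "az": 0, "grip": 50}

```text
time_s: 27.55
ee_pos: [534.2, -18.8, 203.2]
orientation: [180.0, -0.2, -176.9]
ft_force: [-0.1, 0.9, -0.3]
grip_width: 49.6
grasp_force: 0.0
```

```bash
python3 - <<'E'
from h import *
im=grab('scene','f'); W=world(im); grab('top','ft')
for n,x,y,r in(('gear',516,296,14),('disc',516,296,29),('shaft',526,104,8),('block',521,200,14)):
    k=(np.hypot(W[...,0]-x,W[...,1]-y)<r); print(n,np.percentile(W[k][:,2],[30,50,70,90]).round(1))
a=cv2.resize(im['pixels'][130:250,290:450],(640,480),interpolation=cv2.INTER_CUBIC); cv2.imwrite('pics/fc.png',a)
print(state()['ee_pos'],state()['grip_width'],state()['time_s'])
E
```

```text
gear [30.  37.3 39.3 40.8]
disc [20.9 22.3 24.9 39.3]
shaft [23.7 24.3 24.7 25.3]
block [51.  51.7 52.4 53.6]
[534.15919018 -18.51050307 203.08934481] 49.98994605320768 27.65
```

View pics/fc.png

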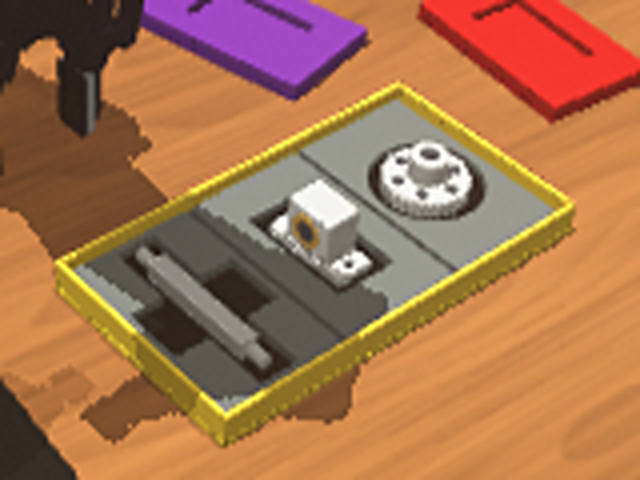

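View pics/ft.png

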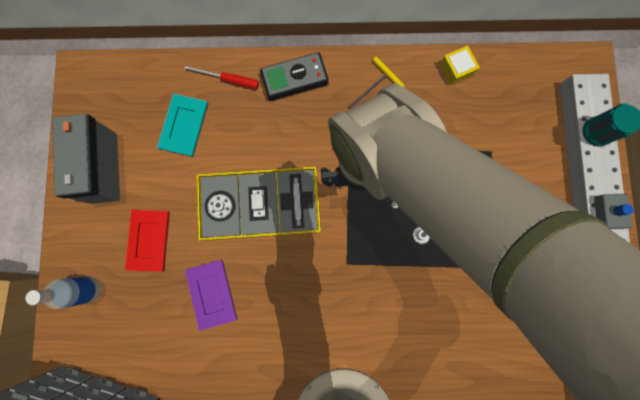

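The gear (430,175), block (320,235) and shaft (205,305) in the crop all sit down in their pockets. Their top heights of about 40, 52 and 24 mm match parts resting on the floors, and the arm is clear of them. Handing in.

```bash
python3 -c "
from workcell import finish_job; print(finish_job())"
```

```text
the job is handed in; nothing more can be done
None
```

The job is handed in: the large gear (hub up), long shaft and single-bore block are each down on their pocket floors by camera height and contact force, and I never gripped the three look-alikes.

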